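# Clamp a dropping bottle on the bench shaker

### The arm

A 6-joint arm with a two-finger parallel gripper is mounted at the origin on the work surface; the furniture and walls round the work are solid. World frame = base frame: x ahead of the robot, y to its left, z up, the work surface at z = 0. Lengths are in m, angles in rad, forces in N, time in s.
With the tool pointing down it reaches from about 0.35 to 0.95 m from the base axis. Payload 17.4 kg.
Tool frame: the origin (TCP) lies at the very end of the fingers, on their centre line; the grasp point (between the pads) lies 19 mm behind it; z points along the fingers, y is the line along which they close (so a half turn about z gives the same grasp; the last joint's range is limited). The gripper opens to 93 mm and grips with 3 to 60 N. Pads are 15 mm wide; open, the fingers measure 128 mm over their backs; the gripper's body (75 mm by 188 mm) begins 65 mm behind the grasp point.
Start: joints at [0.748, 0.116, 1.442, -0, 1.584, -0.038], TCP at [0.477, 0.478, 0.219] pointing down, gripper open.
Joint ranges: [-2.83, 2.83], [-0.83, 2.19], [0.07, 2.5], [-1.14, 4.28], [0.01, 3], [-2.97, 2.97]. Speed limits (rad/s): [1.89, 1.89, 2.22, 3.14, 3.14, 3.14].

### API

Orientations are given as a unit quaternion [w, x, y, z].
In Python, from plant import * gives the robot as it stands. The module is installed in compiled form; this text tells all that it offers.
- The arm moves only by the shell command python3 -m jog 'ROWS' [OPENING] [FORCE]. ROWS is JSON, a list of rows, each a list of 6 numbers: the shift along the world's x, y, z in m, then the turn, a rotation vector about the world's x, y, z in degrees. In form: [[dx, dy, dz, wx, wy, wz], ...]. A call has 1 to 10 rows; each row is the pose to reach, as a shift and turn from the pose commanded when the call began; what a row does not reach only later rows make up. A row lasts 1/12 s, in which the tool goes at most 41.7 mm and 7.16 degrees, less where a joint would pass 70% of its speed; a pose out of reach is approached as far as the arm can. A call with a gripper value outside its range is refused whole. OPENING is the opening in per cent of the stroke, from 0 (shut) to 100 (fully open), set as the call begins (- or left out, the last holds). The fingers move at their own pace and stop on an object; FORCE is the grip in N (left out, the last holds). Time passes only in rows, so rows that repeat a pose let the fingers close. It gives the time, the measured TCP pose, the force, the opening and the grip force at its end, in the units of the state.
- sense(): the state, without advancing time (a new reading comes with each control period).
- grab_frame(name): name is "scene" or "top" or "wrist"; returns (picture, depth): 384x512x3 uint8, blue, green, red; 384x512 float32, m along the optical axis (not along the pixel's ray), 0 where there is no reading.
- camera_model(name): a dict with "fx", "fy", "cx", "cy" (pixels), "rvec" (rotation vector, rad) and "tvec" (3), from world to camera coordinates, as OpenCV has them. Camera axes: x right, y down, z forward; pixel columns grow to the right and rows downward; lengths in m; the calibration is good to about 2 mm. A picture is of the moment at which its call begins: read the wrist's pose just before it. camera_model takes no time and is no camera call; for the wrist camera it gives the pose at the moment of the call.
- job_done(): hands the job in; it is judged then, once.
The state is a dict: "time": time; "qpos": joint angles; "dq": joint speeds; "joint_efforts": joint torques, N m; "tool_pos": TCP position; "ee_rot": TCP orientation; "wrist_force": force on the tool from outside, world axes, zero at the start; "wrist_torque": the same for the moment, N m; "grip_width": finger opening in m; "gripper_force": force on a finger pad.
Only numpy, scipy, OpenCV 4.12 (cv2) and the standard library are available. Lean on these libraries where they do the work, as an engineer would, in place of code of your own. Each camera call takes 0.05 s, during which the arm holds its last target. There are 200 camera calls.

### The job

Get the small amber dropping bottle ready for shaking: stand it upright on the shaker platform in the gap between the clamp jaw and the two rubber-sleeved posts and let it go, then wind the jaw up with its round knob, which travels along with the jaw as it turns, until the bottle is pressed home against both posts. It is glass, so finish by feel: leave it nipped with about 12 N and never press it with more than 25 N. Leave the other things on the bench where they are.

Things in the scene. Friction and masses are not known exactly. Their poses are not given: they have to be found in the camera images.
- bottle: Small amber glass dropping bottle with a white cap and nozzle: round, 40 mm diameter up to about 48 mm high, cap 29 mm wide from 49 to 69 mm, 81 mm high in all, about 90 g. Origin: centre of its underside, z up. Grasp across the body with the fingertips about 33 mm above the underside, so that they stay above the posts and the jaw.
- shaker: Bench shaker, 276 mm long (x) by 180 mm wide (y), fixed, switched off. Origin: centre of its underside; x points from the control panel to the posts; the flat grey platform on which the bottle shall stand lies 70 mm above the origin.
- stop_block: Aluminium block at the far end of the platform with two upright rubber-sleeved posts, 12 mm thick and 27 mm high, that form a notch open toward the jaw. Axes as the shaker's. Origin, on the platform surface: where the bottle's centre stands when home with the posts at mid slot; the posts are set up to 5 mm nearer or farther along x, which this pose does not show.
- carriage: Clamp carriage, slides along the shaker's x on two rods. Origin: on the knob axis, on the platform surface. Its arm and jaw plate reach 28 mm above the platform; the rubber jaw pad (54 mm wide, 8 to 26 mm above the platform) has its face 94.5 to 97.5 mm ahead (+x) of the origin, as last set by its studs, and gives 1 mm for 15 N. At the start 15 to 41 mm are to go until the bottle is nipped.
- feed_knob: The knob, geared to a fixed rack. Origin on its axis at platform height; its yaw turns with it. Unloaded it takes 0.27 N m to turn; each N on the bottle adds 0.011 N m, and a push along the slide helps, 1 N like 0.011 N m. Its friction (24 N along the slide) keeps the clamp shut and at rest also hides the load in force readings: compare readings taken after equal small turns.
- jar: Bystander: white plastic jar with a red lid, 45 mm diameter, 62 mm high. Origin: centre of the underside.
- dropper: Bystander: white dropper bottle, 24 mm diameter, 68 mm high. Origin: centre of the underside.
- flask: Bystander: stoppered conical glass flask, 68 mm diameter, 121 mm high. Origin: centre of the underside.
- timer: Bystander: small bench timer, 49 x 60 x 54 mm. Origin: centre of the underside.
- knob_grip (a point): Point on the vertical axis of the black round ribbed knob, half way up it: 47 mm diameter, from 37 to 63 mm above the platform, with room for fingertips down to 28 mm above the platform. Clockwise seen from above winds the jaw, and the knob with it, toward the posts along the shaker's +x, 11 mm per radian, 5 rad in all.

How it is judged:
On the way, in this order (a step that is already met when the one before it is completed fails the run):
1. the bottle stands upright on the platform in the gap in front of the posts, let go (horizontal distance between bottle and stop_block below 0.03 m and z of bottle in the frame of stop_block below 0.004 m and angle between bottle's own z axis and vertical below 0.1 rad and contact force between the fingers and bottle below 0.1 N), for 0.2 s.
2. with the bottle standing there, the jaw has been fed forward at least 10 mm with the knob in the fingers (x of feed_knob in the frame of shaker above -0.062 m and contact force between the fingers and feed_knob above 3 N and horizontal distance between bottle and stop_block below 0.03 m and z of bottle in the frame of stop_block below 0.004 m and angle between bottle's own z axis and vertical below 0.1 rad), for 0.05 s.
At the end, for the whole second after the job is handed in: The bottle stands upright (within 0.1 rad) and still on the platform, pressed home against both posts (centred across them to 4 mm, within 9 mm of the block's origin along x), the jaw pressing on it with 5 to 20 N, and the knob let go (contact force between carriage and bottle between 5 and 20 N and x of bottle in the frame of stop_block between -0.009 and 0.009 m and y of bottle in the frame of stop_block between -0.004 and 0.004 m and z of bottle in the frame of stop_block below 0.004 m and angle between bottle's own z axis and vertical below 0.1 rad and linear speed of bottle below 0.01 m/s); the robot touches nothing.
It fails at once if the jaw presses the glass with over 25 N (contact force between carriage and bottle above 25 N).
It fails at once if the jar is moved over 20 mm or tipped (distance of jar from where it was at the start of the episode above 0.02 m or angle between jar's own z axis and vertical above 0.3 rad).
It fails at once if the dropper is moved over 20 mm or tipped (distance of dropper from where it was at the start of the episode above 0.02 m or angle between dropper's own z axis and vertical above 0.3 rad).
It fails at once if the flask is moved over 20 mm or tipped (distance of flask from where it was at the start of the episode above 0.02 m or angle between flask's own z axis and vertical above 0.3 rad).
It fails at once if the timer is moved over 20 mm or tipped (distance of timer from where it was at the start of the episode above 0.02 m or angle between timer's own z axis and vertical above 0.3 rad).
It also fails if it takes over 72 s, if anything falls off the work surface, if the arm or the gripper's body presses on something with over 40 N, if the wrist force passes 120 N, or if a joint passes its speed limit or range.

## Working session

There is one attempt and no reset: what is moved stays moved. The work goes in short steps, Python scripts to look and compute and a shell command to move; the robot and the scene stay as the last step left them, time stands still between calls to the robot, and variables do not carry over. Pictures are saved under pics/ and viewed, at most 10 in all, crops included, and the job is handed in when it is done.

```bash
mkdir -p pics; cat > h.py <<'E'
from plant import *
import numpy as np, cv2
def cam(n):
    m=camera_model(n); R=cv2.Rodrigues(np.array(m["rvec"],float))[0]; t=np.array(m["tvec"],float).ravel()
    return m,R,t
def ray(n,u,v,z,c=None):
    m,R,t=c or cam(n); d=R.T@np.array([(u-m["cx"])/m["fx"],(v-m["cy"])/m["fy"],1]); o=-R.T@t
    return o+d*(z-o[2])/d[2]
def pts(n,depth,c=None):
    m,R,t=c or cam(n); v,u=np.mgrid[:depth.shape[0],:depth.shape[1]]
    P=np.stack([(u-m["cx"])/m["fx"]*depth,(v-m["cy"])/m["fy"]*depth,depth],-1)
    return (P-t)@R
E
python3 - <<'E'
from h import *
for n in("scene","top"):
    p,d=grab_frame(n); cv2.imwrite(f"pics/{n}0.png",p); np.savez(f"{n}0.npz",p=p,d=d)
    m,R,t=cam(n); print(n,-R.T@t,m["fx"])
print(sense())
E
```

```text
scene [ 1.13112349 -0.22617715  0.82113872] 407.31490613317067
top [0.44719376 0.16338719 0.9425758 ] 404.97234414941454
{'time': 0.1, 'qpos': array([ 7.48183671e-01,  1.16452672e-01,  1.44219302e+00, -5.28531627e-05,
        1.58402050e+00, -3.77948702e-02]), 'dq': array([-8.77043822e-04, -2.00540346e-03, -1.84602961e-03, -1.98990563e-05,
        6.92249446e-04, -6.01575226e-04]), 'joint_efforts': array([ 1.22914476e-03, -7.22894597e+01, -6.23866439e+01,  7.80022633e-02,
        2.28575390e-02, -1.61009471e-04]), 'tool_pos': array([0.47689757, 0.47743113, 0.21797251]), 'ee_rot': array([-1.99846482e-04,  3.82415571e-01,  9.23990282e-01, -4.98880435e-04]), 'wrist_force': array([-0.04255137,  0.01828529,  0.75754256]), 'wrist_torque': array([-0.03155713,  0.00796013,  0.03660932]), 'gripper_force': 0.0, 'grip_width': 0.09297591866027846}
```

View pics/top0.png

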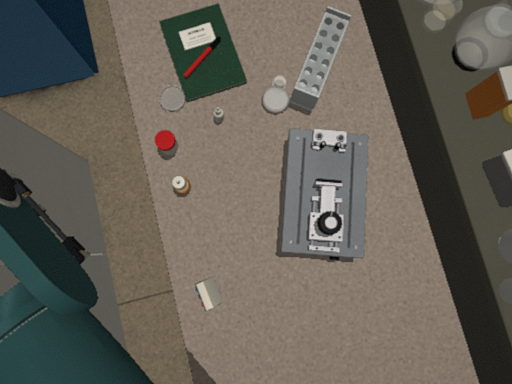

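View pics/scene0.png

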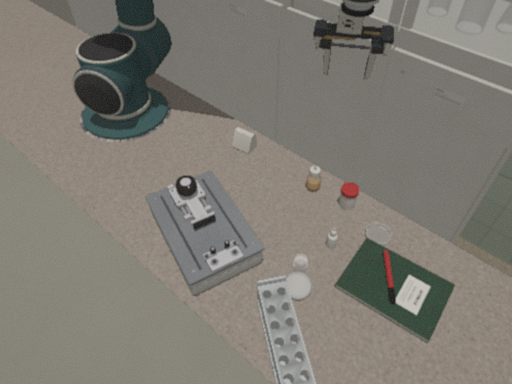

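The top view shows the bottle's cap at about (180,184), jar lid (165,140), dropper (218,115), flask (280,90), posts (322,147) and (343,147), knob (329,223) and timer (208,294). The scene view shows the bottle at (314,178), knob (186,186) and posts (212,252) and (235,245).

```bash
python3 - <<'E'
from h import *
f=np.load("top0.npz");p,d=f["p"],f["d"]; c=cam("top"); P=pts("top",d,c); P[d==0]=np.nan
for n,u,v,z in[("cap",180,184,.075),("jar",165,140,.062),("drop",218,112,.06),("flask",280,84,.12),("timer",208,294,.054),("knob",329,223,.133),("postA",322,147,.097),("postB",343,147,.097),("jaw",329,183,.098)]:
    print(n,ray("top",u,v,z,c).round(4),P[v,u].round(4))
m=((P[...,2]>.05)&(P[...,2]<.16)).astype(np.uint8); m[:,:270]=0;m[:120]=0;m[270:]=0;m[:,380:]=0
q=P[(m>0)&(abs(P[...,2]-.07)<.006)][:,:2].astype(np.float32); r=cv2.minAreaRect(q); print(r,len(q))
print(np.histogram(P[m>0][:,2],20))
h=(P[...,2]>.123)&(m>0); print("knob top",np.nanmean(P[h],0),h.sum(), cv2.minEnclosingCircle(P[h][:,:2].astype(np.float32)))
b=(P[...,2]>.03)&(np.hypot(P[...,0]-P[184,180,0],P[...,1]-P[184,180,1])<.03); b2=b&(P[...,2]>.06)
print("bottle",P[b2].mean(0),b2.sum(),P[b].mean(0),b.sum(),P[b][:,2].max())
big=cv2.resize(p[115:270,260:390],None,fx=5,fy=3.8*5/3.8,interpolation=2)
cv2.imwrite("pics/crop.png",cv2.resize(p[120:265,270:380],None,fx=4,fy=4,interpolation=2))
E
```

```text
cap [0.5891 0.2925 0.075 ] [0.5901 0.2934 0.0687]
jar [0.6897 0.331  0.062 ] [0.6894 0.3308 0.0632]
drop [0.7578 0.2152 0.06  ] [0.7591 0.2154 0.0562]
flask [0.802  0.0805 0.12  ] [0.8013 0.0807 0.1217]
timer [0.356 0.228 0.054] [0.3555 0.2283 0.0497]
knob [ 0.5045 -0.017   0.133 ] [ 0.5045 -0.0169  0.1336]
postA [ 0.6711 -0.0127  0.097 ] [ 0.6747 -0.0156  0.0833]
postB [ 0.6719 -0.0585  0.097 ] [ 0.6755 -0.0621  0.0833]
jaw [ 0.5922 -0.0263  0.098 ] [ 0.5919 -0.026   0.0996]
((0.5787114500999451, -0.024158045649528503), (0.18074673414230347, 0.2760260999202728), 86.03532409667969) 7568
(array([  47, 3119, 4290,  146,  412,  408,   92,  305,  638,  162,    8,
          0,    0,   10,    4,    7,   11,   23,  239,  171]), array([0.06212259, 0.06587061, 0.06961863, 0.07336666, 0.07711468,
       0.08086271, 0.08461073, 0.08835876, 0.09210678, 0.09585481,
       0.09960283, 0.10335085, 0.10709888, 0.1108469 , 0.11459493,
       0.11834295, 0.12209098, 0.125839  , 0.12958702, 0.13333505,
       0.13708307]))
knob top [ 0.50633094 -0.017859    0.13260685] 440 ((0.5069718956947327, -0.01944839023053646), 0.02457071840763092)
bottle [0.59475533 0.29775739 0.06903151] 139 [0.59239864 0.29509039 0.05624197] 250 0.08229789985900954
```

View pics/crop.png

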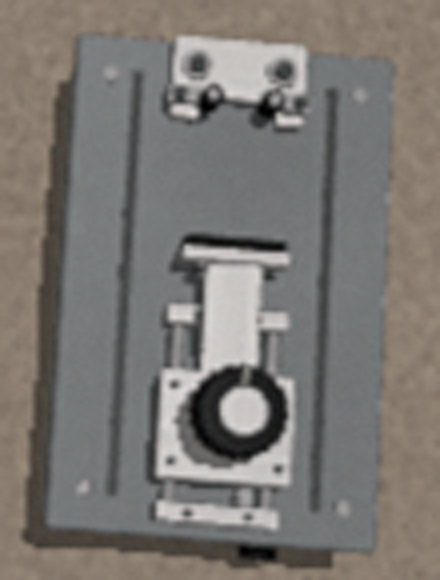

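The crop shows the dark posts at crop (212,97) and (268,105), the jaw pad's face at (235,240) and the knob at (240,410). The shaker's yaw is about -4°. I'll approach the bottle with the fingers closing along the shaker's y.

```bash
python3 -m jog '[[0.03,-0.04,0,0,0,6],[0.06,-0.08,-0.01,0,0,13],[0.08,-0.12,-0.02,0,0,20],[0.1,-0.15,-0.02,0,0,27],[0.115,-0.182,-0.02,0,0,34],[0.115,-0.182,-0.02,0,0,41],[0.115,-0.182,-0.02,0,0,41],[0.115,-0.182,-0.02,0,0,41]]' 100
python3 - <<'E'
from h import *
s=sense();c=cam("wrist");p,d=grab_frame("wrist");cv2.imwrite("pics/w1.png",p);np.savez("w1.npz",p=p,d=d)
m,R,t=c;print(s["tool_pos"],s["ee_rot"],-R.T@t,R[2],m["fx"])
P=pts("wrist",d,c);P[d==0]=9
b=(np.hypot(P[...,0]-.592,P[...,1]-.295)<.04)&(P[...,2]>.01)&(P[...,2]<.09)
for lo,hi in((.01,.045),(.052,.065),(.065,.072),(.075,.09)):
    k=b&(P[...,2]>lo)&(P[...,2]<hi); 
    if k.any(): q=P[k]; print(lo,k.sum(),q.mean(0),q.min(0),q.max(0))
E
```

```text
time: 0.77
tool_pos: [0.5921, 0.2952, 0.1983]
ee_rot: [-0.0, 0.037, 0.999, -0.0]
wrist_force: [0.3, -0.0, -0.5]
grip_width: 0.0927
gripper_force: 0.0
[0.59210234 0.29518726 0.19834481] [-2.81488163e-04  3.67985330e-02  9.99322665e-01 -1.09461001e-05] [0.51057171 0.30092642 0.36456375] [ 0.29215577 -0.02153895 -0.95612817] 309.0013729001937
0.01 487 [0.58504846 0.29791885 0.03510324] [0.57620561 0.27844593 0.0101862 ] [0.60720829 0.31735724 0.04447409]
0.052 78 [0.58436483 0.29760419 0.05828201] [0.58152021 0.28396267 0.05216178] [0.59198351 0.31120928 0.06468151]
0.065 571 [0.59475336 0.29772884 0.06900663] [0.5817835  0.28380575 0.06504141] [0.6098165  0.31140392 0.07121024]
0.075 31 [0.59499834 0.29775648 0.07931128] [0.59268616 0.29511116 0.07564715] [0.59737519 0.30007835 0.08204273]
```

View pics/w1.png

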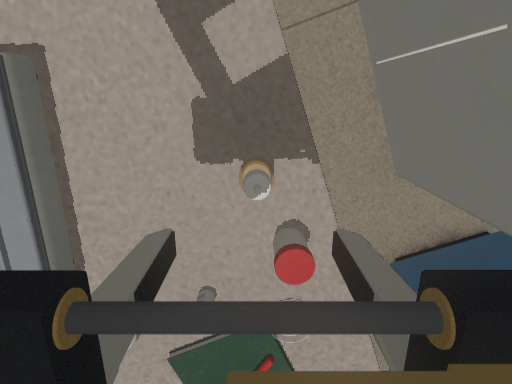

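The wrist view shows the bottle at (257,180) between the fingers and the jar at (293,250), clear of them. Both views put the bottle at (0.595, 0.298), so I'm descending to grasp.

```bash
python3 -m jog '[[0.003,0.0025,-0.03,0,0,0],[0.003,0.0025,-0.065,0,0,0],[0.003,0.0025,-0.1,0,0,0],[0.003,0.0025,-0.135,0,0,0],[0.003,0.0025,-0.155,0,0,0],[0.003,0.0025,-0.165,0,0,0],[0.003,0.0025,-0.165,0,0,0],[0.003,0.0025,-0.165,0,0,0]]' 100
python3 -m jog '[[0,0,0,0,0,0],[0,0,0,0,0,0],[0,0,0,0,0,0],[0,0,0,0,0,0],[0,0,0,0,0,0],[0,0,0,0,0,0]]' 30 15
```

```text
time: 1.48
tool_pos: [0.595, 0.299, 0.0346]
ee_rot: [0.0, 0.035, 0.999, 0.0]
wrist_force: [0.3, 0.3, -0.0]
grip_width: 0.0931
gripper_force: 0.0
time: 1.98
tool_pos: [0.5951, 0.2981, 0.0339]
ee_rot: [0.0, 0.035, 0.999, 0.0]
wrist_force: [0.3, 0.3, 0.1]
grip_width: 0.0578
gripper_force: 0.0
```

```bash
python3 -m jog '[[0,0,0,0,0,0],[0,0,0,0,0,0],[0,0,0,0,0,0],[0,0,0,0,0,0],[0,0,0.01,0,0,0],[0,0,0.04,0,0,0],[0,0,0.08,0,0,0],[0,0,0.12,0,0,0],[0,-0.03,0.15,0,0,0],[0,-0.07,0.16,0,0,0]]' 30 15
python3 -m jog '[[0,-0.04,0,0,0,0],[0,-0.08,0,0,0,0],[0,-0.12,0,0,0,0],[0,-0.16,0,0,0,0],[0,-0.2,0,0,0,0],[0,-0.24,0,0,0,0],[0,-0.26,0,0,0,0],[0,-0.26,0,0,0,0],[0,-0.26,0,0,0,0]]' 
python3 - <<'E'
from h import *
s=sense();c=cam("wrist");p,d=grab_frame("wrist");cv2.imwrite("pics/w2.png",p);np.savez("w2.npz",p=p,d=d,R=c[1],t=c[2])
print(s["tool_pos"],s["ee_rot"],s["grip_width"],s["gripper_force"],s["wrist_force"])
E
```

```text
time: 2.82
tool_pos: [0.5957, 0.2298, 0.1998]
ee_rot: [0.003, 0.033, 0.999, 0.001]
wrist_force: [0.8, -0.3, -0.6]
grip_width: 0.0363
gripper_force: 14.6
time: 3.57
tool_pos: [0.5949, -0.0327, 0.1942]
ee_rot: [0.0, 0.036, 0.999, 0.0]
wrist_force: [0.4, 0.1, -0.2]
grip_width: 0.0365
gripper_force: 14.6
[ 0.59491269 -0.03267477  0.19420366] [1.84025783e-04 3.56416705e-02 9.99364614e-01 7.69174004e-05] 0.0365233963293222 14.627385763833445 [ 0.40382526  0.07573724 -0.21305316]
```

View pics/w2.png

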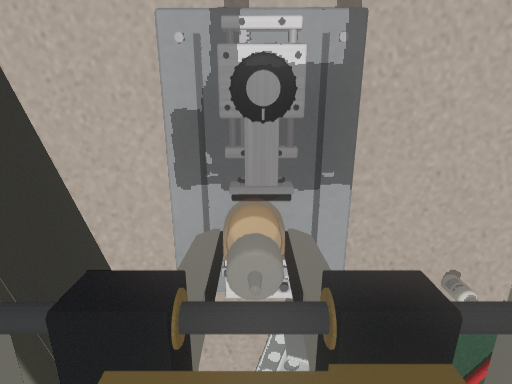

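The wrist view shows the bottle held at (255,245), the jaw pad's edge at (262,197) and the knob at (263,88). The bottle hides the posts, so I'll measure them from the stored top view.

```bash
python3 - <<'E'
from h import *
ex=np.array([np.cos(-.0693),np.sin(-.0693)]);ey=np.array([-ex[1],ex[0]]);o=np.array([.5787,-.0242])
loc=lambda q:np.c_[(q[:,:2]-o)@ex,(q[:,:2]-o)@ey,q[:,2]]
f=np.load("top0.npz");P=pts("top",f["d"]);L=loc(P.reshape(-1,3)).reshape(P.shape)
k=(L[...,0]>.06)&(L[...,0]<.14)&(abs(L[...,1])<.06)&(L[...,2]>.074)
for lo,hi in((.076,.086),(.086,.092),(.092,.1)):
    q=L[k&(L[...,2]>lo)&(L[...,2]<=hi)]; print(lo,len(q))
    for s in(-1,1):
        r=q[q[:,1]*s>0]
        if len(r): print(s,r.mean(0).round(4),r.min(0).round(4),r.max(0).round(4),len(r))
k2=k&(L[...,2]>.09); n,lb,st,ce=cv2.connectedComponentsWithStats(k2.astype(np.uint8)); print(ce[1:],st[1:,4])
f=np.load("w2.npz");c=(camera_model("wrist"),f["R"],f["t"]);W=pts("wrist",f["d"],c)
W[f["d"]==0]=9
LW=loc(W.reshape(-1,3)).reshape(W.shape)
b=(np.hypot(W[...,0]-.597,W[...,1]+.032)<.03)&(W[...,2]>.2)&(W[...,2]<.25)
for lo,hi in((.2,.206),(.206,.21),(.212,.227),(.227,.232),(.235,.248)):
    q=W[b&(W[...,2]>lo)&(W[...,2]<hi)]; print("bot",lo,len(q),*(q.mean(0).round(4),q.min(0).round(4),q.max(0).round(4)) if len(q) else "")
q=W[135:205,180:345].reshape(-1,3);q=loc(q[(q[:,2]>.09)&(q[:,2]<.105)]);jw=q[q[:,0]>q[:,0].max()-.012]
print("jaw",jw.mean(0),jw.min(0),np.percentile(jw,98,axis=0))
kn=LW[(LW[...,2]>.127)&(LW[...,2]<.14)&(abs(LW[...,0]+.07)<.035)&(abs(LW[...,1])<.035)];print("knob",cv2.minEnclosingCircle(kn[:,:2].astype(np.float32)),np.median(kn[:,2]))
sh=W[(abs(W[...,2]-.07)<.006)&(W[...,0]<.72)&(abs(W[...,1]+.024)<.12)][:,:2].astype(np.float32);print(cv2.minAreaRect(sh))
E
```

```text
0.076 531
-1 [ 0.1172 -0.0195  0.0806] [ 0.0914 -0.0403  0.0764] [ 0.1378 -0.      0.0857] 264
1 [0.1173 0.0204 0.0806] [0.0914 0.0001 0.0761] [0.1383 0.0401 0.0859] 267
0.086 36
-1 [ 0.1032 -0.0257  0.0881] [ 0.0946 -0.0362  0.0865] [ 0.1244 -0.0116  0.0904] 16
1 [0.1067 0.0274 0.0887] [0.0951 0.0144 0.0861] [0.1247 0.0368 0.0915] 20
0.092 49
-1 [ 0.1001 -0.0161  0.0965] [ 0.0953 -0.0218  0.0928] [ 0.1063 -0.0112  0.0996] 24
1 [0.1003 0.017  0.0969] [0.095  0.0116 0.0935] [0.1053 0.0223 0.0997] 25
[[322.34482759 143.27586207]
 [314.5        142.5       ]
 [337.69230769 144.38461538]] [29  2 26]
bot 0.2 970 [ 0.5867 -0.0323  0.2024] [ 0.5785 -0.0592  0.2   ] [ 0.6041 -0.0034  0.206 ]
bot 0.206 175 [ 0.5887 -0.0295  0.208 ] [ 0.5822 -0.0591  0.2061] [ 0.6038 -0.0034  0.21  ]
bot 0.212 1474 [ 0.5867 -0.031   0.2199] [ 0.5807 -0.0592  0.2121] [ 0.6042 -0.0034  0.227 ]
bot 0.227 2423 [ 0.5932 -0.0322  0.2296] [ 0.5813 -0.0591  0.227 ] [ 0.6092 -0.0034  0.232 ]
bot 0.235 1146 [ 0.5893 -0.0305  0.2413] [ 0.5835 -0.0594  0.235 ] [ 0.6039 -0.0031  0.248 ]
jaw [ 0.0174051  -0.00051379  0.09685054] [ 0.01207003 -0.02944989  0.09345834] [0.02352701 0.0256262  0.09880002]
knob ((-0.07131814956665039, -0.0007490974967367947), 0.02449040301144123) 0.133226983834368
((0.578517735004425, -0.024852454662322998), (0.18062284588813782, 0.2748439311981201), 86.10662841796875)
```

Posts stand at shaker x≈0.100, y≈±0.0165, which puts home at x≈0.080. The jaw face is at about 0.024, so about 36 mm are to go (within 15–41). I'll place the bottle at shaker x≈0.070.

```bash
python3 -m jog '[[0.03,0.002,0,0,0,0],[0.053,0.0037,0,0,0,0],[0.053,0.0037,-0.02,0,0,0],[0.053,0.0037,-0.045,0,0,0],[0.053,0.0037,-0.065,0,0,0],[0.053,0.0037,-0.08,0,0,0],[0.053,0.0037,-0.085,0,0,0],[0.053,0.0037,-0.085,0,0,0],[0.053,0.0037,-0.085,0,0,0],[0.053,0.0037,-0.085,0,0,0]]'
python3 -m jog '[[0,0,-0.001,0,0,0],[0,0,-0.002,0,0,0],[0,0,-0.003,0,0,0],[0,0,-0.003,0,0,0],[0,0,-0.003,0,0,0]]'
```

```text
time: 4.45
tool_pos: [0.6486, -0.0278, 0.1103]
ee_rot: [0.001, 0.034, 0.999, -0.0]
wrist_force: [-0.3, 0.2, -1.6]
grip_width: 0.0364
gripper_force: 14.6
time: 4.87
tool_pos: [0.648, -0.028, 0.1057]
ee_rot: [0.0, 0.035, 0.999, -0.0]
wrist_force: [-0.8, 0.6, -0.8]
grip_width: 0.0363
gripper_force: 14.6
```

```bash
python3 -m jog '[[0,-0.0008,-0.0005,0,0,0],[0,-0.0008,-0.001,0,0,0],[0,-0.0008,-0.001,0,0,0]]'
python3 -m jog '[[0,0,-0.0005,0,0,0],[0,0,-0.001,0,0,0],[0,0,-0.001,0,0,0]]'
```

```text
time: 5.12
tool_pos: [0.648, -0.0289, 0.1045]
ee_rot: [-0.0, 0.035, 0.999, 0.0]
wrist_force: [-0.7, -0.5, -1.0]
grip_width: 0.0369
gripper_force: 14.6
time: 5.37
tool_pos: [0.648, -0.0288, 0.1036]
ee_rot: [0.0, 0.035, 0.999, -0.0]
wrist_force: [0.1, 0.3, 0.2]
grip_width: 0.0366
gripper_force: 14.7
```

```bash
python3 -m jog '[[0,0,-0.0005,0,0,0],[0,0,-0.0005,0,0,0],[0,0,-0.0005,0,0,0]]'
python3 -m jog '[[0,0,-0.0005,0,0,0],[0,0,-0.0005,0,0,0],[0,0,-0.0005,0,0,0]]'
```

```text
time: 5.62
tool_pos: [0.6482, -0.0288, 0.1036]
ee_rot: [0.0, 0.035, 0.999, -0.0]
wrist_force: [-2.4, -0.8, 5.4]
grip_width: 0.0364
gripper_force: 15.0
time: 5.87
tool_pos: [0.6483, -0.0289, 0.1035]
ee_rot: [0.0, 0.035, 0.999, -0.0]
wrist_force: [-2.0, -0.1, 7.9]
grip_width: 0.0366
gripper_force: 15.2
```

Contact with the platform is felt. Releasing and rising straight up, then over to the knob.

```bash
python3 -m jog '[[0,0,0.0005,0,0,0],[0,0,0.0005,0,0,0],[0,0,0.0005,0,0,0],[0,0,0.0005,0,0,0],[0,0,0.0005,0,0,0],[0,0,0.0005,0,0,0]]' 100
python3 -m jog '[[0,0,0.01,0,0,0],[0,0,0.03,0,0,0],[0,0,0.06,0,0,0],[0,0,0.1,0,0,0],[-0.03,0,0.11,0,0,0],[-0.07,0.003,0.11,0,0,0],[-0.11,0.006,0.11,0,0,0],[-0.14,0.01,0.11,0,0,0],[-0.14,0.01,0.11,0,0,0],[-0.14,0.01,0.11,0,0,0]]'
python3 - <<'E'
from h import *
s=sense();c=cam("wrist");p,d=grab_frame("wrist");cv2.imwrite("pics/w3.png",p);np.savez("w3.npz",p=p,d=d,R=c[1],t=c[2])
print(s["tool_pos"],s["qpos"],s["wrist_force"],s["wrist_torque"])
ex=np.array([np.cos(-.0693),np.sin(-.0693)]);ey=np.array([-ex[1],ex[0]]);o=np.array([.5787,-.0242])
W=pts("wrist",d,c);W[d==0]=9
L=np.dstack([(W[...,:2]-o)@ex,(W[...,:2]-o)@ey,W[...,2]])
for n,lo,hi,cx in(("cap",.134,.142,.07),("bot",.08,.118,.07),("nozzle",.145,.155,.07),("posts",.094,.1,.1),("jaw",.094,.101,.02),("knob",.128,.137,-.072)):
    k=(L[...,2]>lo)&(L[...,2]<hi)&(np.hypot(L[...,0]-cx,L[...,1])<.033); q=L[k]
    if len(q): print(n,len(q),q.mean(0).round(4),q.min(0).round(4),q.max(0).round(4),np.array(cv2.minEnclosingCircle(q[:,:2].astype(np.float32))[0]).round(4))
E
```

```text
time: 6.37
tool_pos: [0.648, -0.0288, 0.1029]
ee_rot: [-0.0, 0.035, 0.999, 0.0]
wrist_force: [-0.9, -0.6, 0.4]
grip_width: 0.0716
gripper_force: 0.0
time: 7.2
tool_pos: [0.5074, -0.0187, 0.2147]
ee_rot: [0.001, 0.035, 0.999, -0.0]
wrist_force: [-0.2, 0.4, 0.1]
grip_width: 0.0931
gripper_force: 0.0
[ 0.50740255 -0.0186943   0.21469407] [-8.70674983e-02 -2.54861405e-01  1.79990588e+00 -3.33969322e-06
  1.59386462e+00 -1.58878260e+00] [-0.22899581  0.36006256  0.05016645] [-0.00846336 -0.01777144 -0.03001329]
cap 380 [0.0705 0.     0.1391] [ 0.0615 -0.0139  0.1347] [0.0834 0.0143 0.1418] [0.0699 0.0001]
bot 394 [ 0.0537 -0.0003  0.0914] [ 0.0502 -0.0196  0.0801] [0.0658 0.0189 0.1052] [ 0.0656 -0.0004]
nozzle 48 [ 0.0688 -0.      0.1486] [ 0.0664 -0.0022  0.1451] [0.0723 0.0025 0.1518] [0.0694 0.0001]
posts 47 [ 0.1023 -0.0042  0.0975] [ 0.0989 -0.0229  0.096 ] [0.1079 0.0209 0.0994] [ 0.1023 -0.001 ]
jaw 740 [ 0.0177 -0.001   0.0965] [-0.012  -0.0295  0.094 ] [0.0523 0.0277 0.1009] [ 0.0206 -0.0017]
knob 2286 [-0.073  -0.0009  0.133 ] [-0.0953 -0.0251  0.128 ] [-0.0484  0.0229  0.1361] [-0.0715 -0.0008]
```

View pics/w3.png

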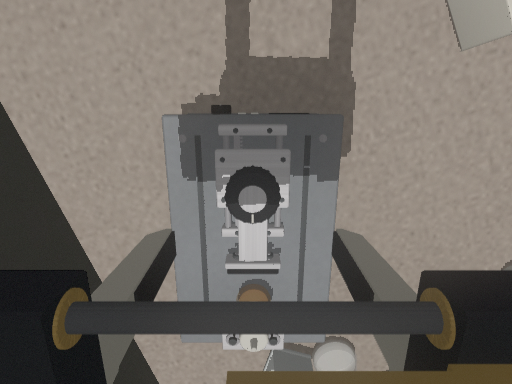

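The wrist view shows the bottle standing at (253,300) between jaw (252,265) and posts, at local (0.070, 0.000); the knob is at (252,195), local (-0.072,-0.001). Going down around the knob; joint 6 has room for the whole winding (~190°).

```bash
python3 -m jog '[[-0.0006,-0.0013,-0.03,0,0,0],[-0.0006,-0.0013,-0.06,0,0,0],[-0.0006,-0.0013,-0.09,0,0,0],[-0.0006,-0.0013,-0.105,0,0,0],[-0.0006,-0.0013,-0.112,0,0,0],[-0.0006,-0.0013,-0.112,0,0,0],[-0.0006,-0.0013,-0.112,0,0,0]]' 100
python3 -m jog '[[0,0,0,0,0,0],[0,0,0,0,0,0],[0,0,0,0,0,0],[0,0,0,0,0,0],[0,0,0,0,0,0],[0,0,0,0,0,0],[0,0,0,0,0,0],[0,0,0,0,0,0]]' 40 45
python3 - <<'E'
from h import *
s=sense();print(s["tool_pos"],s["wrist_force"].round(2),s["wrist_torque"].round(3),s["grip_width"],s["gripper_force"])
E
```

```text
time: 7.83
tool_pos: [0.5082, -0.0202, 0.1018]
ee_rot: [0.0, 0.035, 0.999, -0.0]
wrist_force: [-0.2, -0.3, -0.9]
grip_width: 0.0928
gripper_force: 0.0
time: 8.5
tool_pos: [0.5074, -0.0199, 0.1012]
ee_rot: [0.0, 0.035, 0.999, 0.0]
wrist_force: [-0.8, 1.5, 1.1]
grip_width: 0.0466
gripper_force: 45.0
[ 0.50744057 -0.01990591  0.10116239] [-0.82  1.47  1.13] [0.12  0.025 0.034] 0.04657469379615314 45.00367820262909
```

```bash
cat > rd.py <<'E'
from h import *
s=sense();f=s["wrist_force"];p=s["tool_pos"]
q=s["ee_rot"];yaw=np.degrees(2*np.arctan2(q[1],q[2]))
fx=f[0]*.9976-f[1]*.0693
print("loc x",round((p[0]-.5787)*.9976-(p[1]+.0242)*.0693,4),"yaw",round(yaw,2),"F",f.round(1),"T",s["wrist_torque"].round(3),"Fx",round(fx,2),"load",round((abs(s["wrist_torque"][2])-.27)/.011-fx,1),"grip",round(s["grip_width"],4),s["gripper_force"].round(1),"q6",round(s["qpos"][5],2))
E
python3 -m jog '[[0.0005,0,0,0,0,-2.5],[0.0014,-0.0001,0,0,0,-7.5],[0.0024,-0.0002,0,0,0,-12.5],[0.0034,-0.0002,0,0,0,-17.5],[0.0043,-0.0003,0,0,0,-22.5],[0.0053,-0.0004,0,0,0,-27.5],[0.0062,-0.0004,0,0,0,-32.5],[0.0067,-0.0005,0,0,0,-35]]'>/dev/null; python3 rd.py
python3 -m jog '[[0.001,-0.0001,0,0,0,-5],[0.0019,-0.0001,0,0,0,-10],[0.0029,-0.0002,0,0,0,-15],[0.0038,-0.0003,0,0,0,-20]]'>/dev/null; python3 rd.py
python3 -m jog '[[0,0,0,0,0,0]]' >/dev/null; python3 rd.py
```

```text
Traceback (most recent call last):
  File "rd.py", line 5, in <module>
    print("loc x",round((p[0]-.5787)*.9976-(p[1]+.0242)*.0693,4),"yaw",round(yaw,2),"F",f.round(1),"T",s["wrist_torque"].round(3),"Fx",round(fx,2),"load",round((abs(s["wrist_torque"][2])-.27)/.011-fx,1),"grip",round(s["grip_width"],4),s["gripper_force"].round(1),"q6",round(s["qpos"][5],2))
                                                                                                                                                                                                                                           ^^^^^^^^^^^^^^^^^^^^^^^^
AttributeError: 'float' object has no attribute 'round'
Traceback (most recent call last):
  File "rd.py", line 5, in <module>
    print("loc x",round((p[0]-.5787)*.9976-(p[1]+.0242)*.0693,4),"yaw",round(yaw,2),"F",f.round(1),"T",s["wrist_torque"].round(3),"Fx",round(fx,2),"load",round((abs(s["wrist_torque"][2])-.27)/.011-fx,1),"grip",round(s["grip_width"],4),s["gripper_force"].round(1),"q6",round(s["qpos"][5],2))
                                                            
[... 233 characters left out ...]
s no attribute 'round'
Traceback (most recent call last):
  File "rd.py", line 5, in <module>
    print("loc x",round((p[0]-.5787)*.9976-(p[1]+.0242)*.0693,4),"yaw",round(yaw,2),"F",f.round(1),"T",s["wrist_torque"].round(3),"Fx",round(fx,2),"load",round((abs(s["wrist_torque"][2])-.27)/.011-fx,1),"grip",round(s["grip_width"],4),s["gripper_force"].round(1),"q6",round(s["qpos"][5],2))
                                                                                                                                                                                                                                           ^^^^^^^^^^^^^^^^^^^^^^^^
AttributeError: 'float' object has no attribute 'round'
```

```bash
sed -i 's/s\["gripper_force"\].round(1)/round(float(s["gripper_force"]),1)/' rd.py; python3 rd.py
python3 -m jog '[[0.001,-0.0001,0,0,0,-5],[0.0019,-0.0001,0,0,0,-10]]'>/dev/null; python3 rd.py
python3 -m jog '[[0.001,-0.0001,0,0,0,-5],[0.0019,-0.0001,0,0,0,-10]]'>/dev/null; python3 rd.py
python3 -m jog '[[0,0,0,0,0,0]]' >/dev/null; python3 rd.py
```

```text
loc x -0.0608 yaw 59.21 F [-1.5  0.9  1.7] T [ 0.138  0.274 -0.243] Fx -1.57 load -0.9 grip 0.0462 45.0 q6 -0.63
loc x -0.0591 yaw 68.97 F [-0.6  0.2  2.1] T [-0.015  0.382  0.26 ] Fx -0.64 load -0.3 grip 0.0465 45.0 q6 -0.46
loc x -0.0572 yaw 79.0 F [-2.4 -0.7  1.4] T [-0.06   0.305  0.269] Fx -2.33 load 2.3 grip 0.046 45.0 q6 -0.28
loc x -0.0571 yaw 79.05 F [-1.5  1.4  2.3] T [-0.01   0.486 -0.319] Fx -1.56 load 6.0 grip 0.0465 45.0 q6 -0.28
```

```bash
python3 -m jog '[[0.001,-0.0001,0,0,0,-5],[0.0019,-0.0001,0,0,0,-10],[0.0029,-0.0002,0,0,0,-15],[0.0038,-0.0003,0,0,0,-20],[0.0048,-0.0003,0,0,0,-25],[0.0057,-0.0004,0,0,0,-30],[0.0067,-0.0005,0,0,0,-35],[0.0077,-0.0005,0,0,0,-40]]'>/dev/null; python3 rd.py
python3 -m jog '[[0.001,-0.0001,0,0,0,-5],[0.0019,-0.0001,0,0,0,-10],[0.0029,-0.0002,0,0,0,-15],[0.0038,-0.0003,0,0,0,-20],[0.0048,-0.0003,0,0,0,-25],[0.0057,-0.0004,0,0,0,-30],[0.0067,-0.0005,0,0,0,-35],[0.0072,-0.0005,0,0,0,-37.5]]'>/dev/null; python3 rd.py
python3 -m jog '[[0.0002,0,0,0,0,-1],[0.0004,0,0,0,0,-2]]'>/dev/null; python3 rd.py
python3 - <<'E'
from h import *
s=sense();c=cam("wrist");p,d=grab_frame("wrist");cv2.imwrite("pics/w4.png",p)
p2,_=grab_frame("scene");cv2.imwrite("pics/s4.png",cv2.resize(p2[150:300,120:290],None,fx=4,fy=4,interpolation=2))
E
```

```text
loc x -0.0496 yaw 118.88 F [-3.7 -0.6  3.5] T [-0.031  0.947  0.196] Fx -3.68 load -3.0 grip 0.0462 45.0 q6 0.42
loc x -0.0425 yaw 156.42 F [-6.2  1.6  4.8] T [0.173 1.188 0.185] Fx -6.33 load -1.4 grip 0.0463 45.0 q6 1.07
loc x -0.0422 yaw 158.19 F [-6.5  0.2  3.6] T [0.223 1.182 0.199] Fx -6.49 load 0.1 grip 0.0463 45.0 q6 1.1
```

View pics/s4.png

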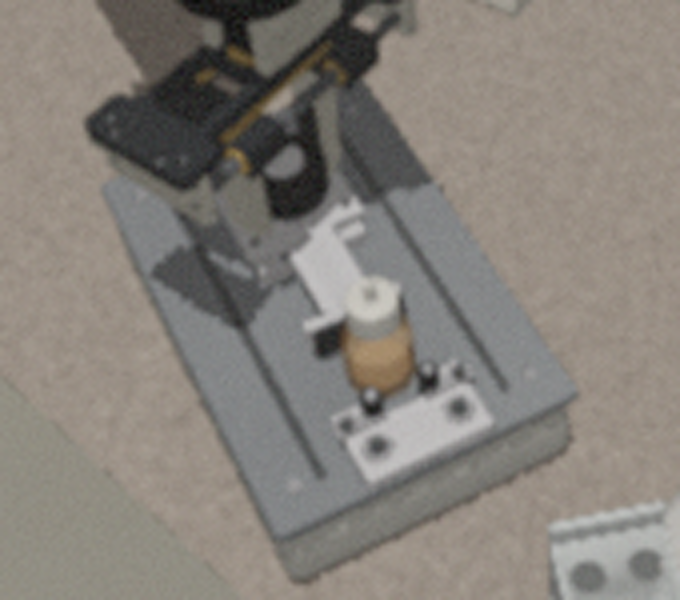

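The scene crop shows the bottle upright in front of the posts at (372,400) and (428,375), with the jaw (330,335) right behind it. I'll go on in small equal turns.

```bash
python3 -m jog '[[0.0004,0,0,0,0,-2],[0.0008,0,0,0,0,-4]]'>/dev/null; python3 rd.py
python3 -m jog '[[0.0004,0,0,0,0,-2],[0.0007,-0.0001,0,0,0,-4]]'>/dev/null; python3 rd.py
python3 -m jog '[[0.0004,0,0,0,0,-2],[0.0007,0,0,0,0,-4]]'>/dev/null; python3 rd.py
python3 -m jog '[[0.0004,0,0,0,0,-2],[0.0007,-0.0001,0,0,0,-4]]'>/dev/null; python3 rd.py
```

```text
loc x -0.0414 yaw 162.22 F [-7.1  0.3  4. ] T [0.131 1.188 0.252] Fx -7.11 load 5.5 grip 0.0463 45.0 q6 1.17
loc x -0.0407 yaw 166.23 F [-4.8  1.3  4.5] T [0.372 0.998 0.133] Fx -4.92 load -7.6 grip 0.0463 45.0 q6 1.24
loc x -0.0399 yaw 170.23 F [-4.2  0.2  3.7] T [0.191 0.953 0.242] Fx -4.21 load 1.7 grip 0.0459 45.0 q6 1.31
loc x -0.0392 yaw 174.23 F [-3.7  1.6  2.6] T [0.385 0.834 0.189] Fx -3.78 load -3.5 grip 0.0466 45.0 q6 1.38
```

```bash
sed -i 's/"F",f.round(1),//; s/"grip".*"q6"/"q6"/' rd.py
for i in 1; do python3 -m jog '[[0.0002,0,0,0,0,-1]]'>/dev/null; python3 rd.py
python3 -m jog '[[0.0002,0,0,0,0,-1]]'>/dev/null; python3 rd.py
python3 -m jog '[[0.0002,0,0,0,0,-1]]'>/dev/null; python3 rd.py
python3 -m jog '[[0.0002,-0.0001,0,0,0,-1]]'>/dev/null; python3 rd.py
python3 -m jog '[[0.0002,0,0,0,0,-1]]'>/dev/null; python3 rd.py
python3 -m jog '[[0.0002,0,0,0,0,-1]]'>/dev/null; python3 rd.py
python3 -m jog '[[0.0002,0,0,0,0,-1]]'>/dev/null; python3 rd.py
python3 -m jog '[[0.0002,0,0,0,0,-1]]'>/dev/null; python3 rd.py
done
```

```text
loc x -0.0389 yaw 175.28 T [0.345 1.05  0.236] Fx -5.84 load 2.7 q6 1.4
loc x -0.0388 yaw 176.24 T [0.355 1.042 0.217] Fx -6.43 load 1.6 q6 1.42
loc x -0.0386 yaw 177.23 T [0.314 1.091 0.228] Fx -4.51 load 0.7 q6 1.43
loc x -0.0384 yaw 178.24 T [0.529 1.096 0.222] Fx -5.52 load 1.1 q6 1.45
loc x -0.0382 yaw 179.23 T [0.423 1.145 0.203] Fx -5.73 load -0.4 q6 1.47
loc x -0.038 yaw 180.23 T [0.319 1.146 0.149] Fx -5.97 load -5.0 q6 1.49
loc x -0.0378 yaw 181.23 T [0.31  1.12  0.238] Fx -6.09 load 3.2 q6 1.5
loc x -0.0376 yaw 182.23 T [0.365 1.153 0.221] Fx -6.51 load 2.0 q6 1.52
```

```bash
python3 -m jog '[[0.0002,0,0,0,0,-1]]'>/dev/null; python3 rd.py
python3 -m jog '[[0.0002,0,0,0,0,-1]]'>/dev/null; python3 rd.py
python3 -m jog '[[0.0002,0,0,0,0,-1]]'>/dev/null; python3 rd.py
python3 -m jog '[[0.0002,-0.0001,0,0,0,-1]]'>/dev/null; python3 rd.py
```

```text
loc x -0.0374 yaw 183.24 T [0.411 1.219 0.235] Fx -5.8 load 2.6 q6 1.54
loc x -0.0372 yaw 184.23 T [0.317 1.228 0.238] Fx -6.95 load 4.1 q6 1.56
loc x -0.037 yaw 185.24 T [0.321 1.226 0.261] Fx -6.79 load 6.0 q6 1.57
loc x -0.0368 yaw 186.23 T [0.555 1.231 0.258] Fx -6.71 load 5.6 q6 1.59
```

```bash
python3 -m jog '[[0.0002,0,0,0,0,-1]]'>/dev/null; python3 rd.py
python3 -m jog '[[0.0002,0,0,0,0,-1]]'>/dev/null; python3 rd.py
python3 -m jog '[[0.0002,0,0,0,0,-1]]'>/dev/null; python3 rd.py
python3 -m jog '[[0.0002,0,0,0,0,-1]]'>/dev/null; python3 rd.py
```

```text
loc x -0.0366 yaw 187.24 T [0.454 1.258 0.198] Fx -6.75 load 0.3 q6 1.61
loc x -0.0365 yaw 188.24 T [0.418 1.233 0.153] Fx -6.83 load -3.8 q6 1.63
loc x -0.0363 yaw 189.23 T [0.369 1.234 0.213] Fx -6.56 load 1.4 q6 1.64
loc x -0.0361 yaw 190.23 T [0.47  1.227 0.188] Fx -6.78 load -0.7 q6 1.66
```

```bash
python3 -m jog '[[0.0002,0,0,0,0,-1]]'>/dev/null; python3 rd.py
python3 -m jog '[[0.0002,0,0,0,0,-1]]'>/dev/null; python3 rd.py
python3 -m jog '[[0.0002,0,0,0,0,-1]]'>/dev/null; python3 rd.py
python3 -m jog '[[0.0002,-0.0001,0,0,0,-1]]'>/dev/null; python3 rd.py
```

```text
loc x -0.0359 yaw 191.23 T [0.418 1.294 0.238] Fx -6.96 load 4.0 q6 1.68
loc x -0.0357 yaw 192.23 T [0.435 1.308 0.165] Fx -7.01 load -2.5 q6 1.7
loc x -0.0355 yaw 193.24 T [0.38  1.294 0.198] Fx -6.94 load 0.4 q6 1.71
loc x -0.0353 yaw 194.23 T [0.567 1.27  0.149] Fx -7.1 load -3.9 q6 1.73
```

```bash
python3 -m jog '[[0.0001,0,0,0,0,-1]]'>/dev/null; python3 rd.py
python3 -m jog '[[0.0002,0,0,0,0,-1]]'>/dev/null; python3 rd.py
python3 -m jog '[[0.0002,0,0,0,0,-1]]'>/dev/null; python3 rd.py
python3 -m jog '[[0.0002,0,0,0,0,-1]]'>/dev/null; python3 rd.py
```

```text
loc x -0.0351 yaw 195.23 T [0.536 1.045 0.212] Fx -5.33 load 0.1 q6 1.75
loc x -0.0349 yaw 196.24 T [0.492 1.173 0.221] Fx -5.98 load 1.5 q6 1.77
loc x -0.0347 yaw 197.23 T [0.459 1.17  0.22 ] Fx -6.63 load 2.1 q6 1.78
loc x -0.0345 yaw 198.23 T [0.444 1.138 0.254] Fx -7.22 load 5.8 q6 1.8
```

```bash
python3 -m jog '[[0.0002,0,0,0,0,-1]]'>/dev/null; python3 rd.py
python3 -m jog '[[0.0002,0,0,0,0,-1]]'>/dev/null; python3 rd.py
```

```text
loc x -0.0343 yaw 199.23 T [0.441 1.2   0.185] Fx -6.04 load -1.7 q6 1.82
loc x -0.0342 yaw 200.23 T [0.379 1.174 0.201] Fx -6.95 load 0.6 q6 1.84
```

```bash
python3 -m jog '[[0.0002,0,0,0,0,-1]]'>/dev/null; python3 rd.py
python3 -m jog '[[0.0002,-0.0001,0,0,0,-1]]'>/dev/null; python3 rd.py
python3 -m jog '[[0.0002,0,0,0,0,-1]]'>/dev/null; python3 rd.py
```

```text
loc x -0.034 yaw 201.24 T [0.451 1.269 0.194] Fx -6.72 load -0.2 q6 1.85
loc x -0.0338 yaw 202.23 T [0.709 1.201 0.165] Fx -7.55 load -2.0 q6 1.87
loc x -0.0336 yaw 203.23 T [0.53  1.282 0.242] Fx -6.68 load 4.1 q6 1.89
```

```bash
python3 - <<'E'
from h import *
p2,_=grab_frame("scene");cv2.imwrite("pics/s5.png",cv2.resize(p2[200:270,180:260],None,fx=8,fy=8,interpolation=2))
E
python3 rd.py
```

```text
loc x -0.0336 yaw 203.31 T [0.563 1.245 0.173] Fx -7.43 load -1.4 q6 1.89
```

View pics/s5.png

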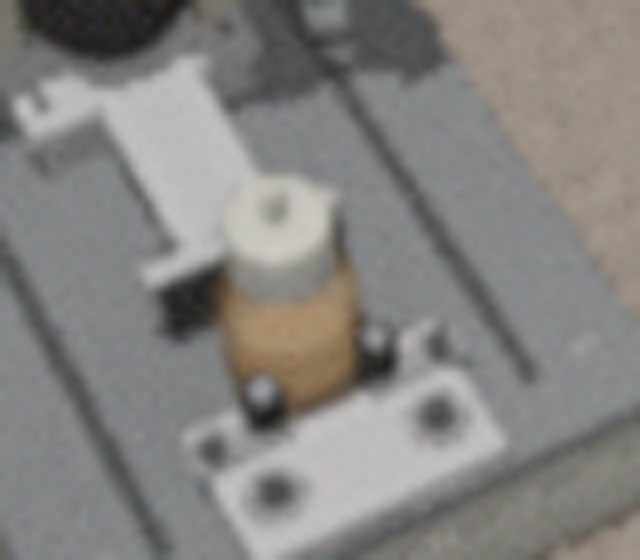

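The crop shows the bottle upright in the notch, almost touching both posts at (265,395) and (378,345). The load is still nil, so I'll continue.

```bash
python3 -m jog '[[0.0002,0,0,0,0,-1]]'>/dev/null; python3 rd.py
python3 -m jog '[[0.0002,0,0,0,0,-1]]'>/dev/null; python3 rd.py
python3 -m jog '[[0.0001,0,0,0,0,-1]]'>/dev/null; python3 rd.py
```

```text
loc x -0.0334 yaw 204.18 T [0.534 1.255 0.269] Fx -7.81 load 7.7 q6 1.9
loc x -0.0332 yaw 205.22 T [0.474 1.327 0.282] Fx -7.44 load 8.6 q6 1.92
loc x -0.033 yaw 206.23 T [0.431 1.073 0.311] Fx -6.45 load 10.1 q6 1.94
```

```bash
python3 -m jog '[[0.0002,0,0,0,0,-1]]'>/dev/null; python3 rd.py
python3 -m jog '[[0.0002,0,0,0,0,-1]]'>/dev/null; python3 rd.py
```

```text
loc x -0.0328 yaw 207.23 T [0.488 1.177 0.293] Fx -7.1 load 9.2 q6 1.96
loc x -0.0327 yaw 208.23 T [0.47  1.189 0.323] Fx -7.15 load 12.0 q6 1.98
```

The load rose over the last 5° to about 12–15 N, with the onset near 203.5° and the slope as expected for the pad. That is inside the window, so I'll release and lift.

```bash
python3 -m jog '[[0,0,0,0,0,0],[0,0,0,0,0,0],[0,0,0,0,0,0],[0,0,0,0,0,0],[0,0,0,0,0,0],[0,0,0,0,0,0]]' 100 | head -3
python3 -m jog '[[0,0,0.01,0,0,0],[0,0,0.03,0,0,0],[0,0,0.06,0,0,0],[0,0,0.09,0,0,0],[-0.03,0,0.12,0,0,0],[-0.06,0,0.14,0,0,0],[-0.06,0,0.14,0,0,0],[-0.06,0,0.14,0,0,0]]'
python3 - <<'E'
from h import *
ex=np.array([np.cos(-.0693),np.sin(-.0693)]);ey=np.array([-ex[1],ex[0]]);o=np.array([.5787,-.0242])
for n in("top","scene"):
    p,d=grab_frame(n);cv2.imwrite(f"pics/{n}9.png",cv2.resize(p[110:270,200:400],None,fx=4,fy=3.75) if n=="top" else p)
    W=pts(n,d);W[d==0]=9
    L=np.dstack([(W[...,:2]-o)@ex,(W[...,:2]-o)@ey,W[...,2]])
    for nm,lo,hi,cx in(("cap",.134,.143,.08),("nozzle",.146,.155,.08),("knob",.128,.137,-.033)):
        q=L[(L[...,2]>lo)&(L[...,2]<hi)&(np.hypot(L[...,0]-cx,L[...,1])<.033)]
        if len(q): print(n,nm,len(q),q.mean(0).round(4),np.array(cv2.minEnclosingCircle(q[:,:2].astype(np.float32))[0]).round(4))
E
```

```text
time: 15.65
tool_pos: [0.5466, -0.0227, 0.1011]
ee_rot: [-0.0, 0.969, -0.246, 0.0]
time: 16.32
tool_pos: [0.4863, -0.0227, 0.2435]
ee_rot: [-0.0, 0.969, -0.246, 0.002]
wrist_force: [0.4, 0.2, -0.1]
grip_width: 0.0932
gripper_force: 0.0
top cap 138 [0.0803 0.0021 0.1388] [0.0803 0.0014]
top nozzle 6 [0.0802 0.0021 0.1514] [0.0801 0.0022]
top knob 26 [-0.0409 -0.0172  0.1324] [-0.0399 -0.0176]
scene cap 114 [ 0.0843 -0.0005  0.1379] [0.0832 0.0003]
scene nozzle 3 [8.170e-02 1.000e-04 1.485e-01] [0.0825 0.0002]
scene knob 271 [-0.0293 -0.0018  0.132 ] [-0.0307 -0.0018]
```

View pics/top9.png

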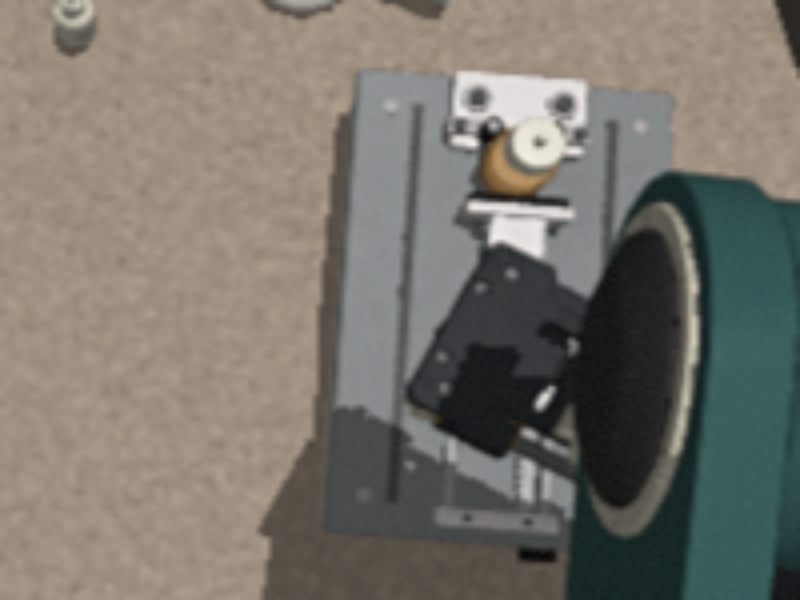

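The top crop shows the bottle upright against the posts, with the jaw pad (520,205) touching its back and the gripper well clear. The measured x≈0.080 matches the computed home position.

```bash
python3 -c "
from plant import *
print(job_done())"
```

```text
the job is handed in; nothing more can be done
None
```

I stood the bottle in the gap, wound it home against both posts, let go of the knob and handed the job in. By feel the jaw presses with roughly 12–15 N; single readings scattered by several newtons, and no verdict came back at hand-in.

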